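# Clamp a sample tin with the knob under the stand

## Robot

A 6-joint arm with a two-finger parallel gripper is mounted at the origin on the work surface. World frame = base frame: x ahead of the robot, y to its left, z up, the work surface at z = 0. Lengths are in m, angles in rad, forces in N, time in s.
With the tool pointing down it reaches from about 0.35 to 0.975 m from the base axis. Payload 4.9 kg.
Tool frame: the origin (TCP) lies at the very end of the fingers, on their centre line; the grasp point (between the pads) lies 19 mm behind it; x points along the fingers, y is the direction in which the jaws open and shut, and the axes are right-handed (so a half turn about x gives the same grasp; the last joint's range is limited). The gripper opens to 85 mm and grips with 20 to 120 N. Pads are 22 mm wide; open, the fingers measure 114 mm over their backs; the gripper's body (76 mm by 85 mm) begins 54 mm behind the grasp point. The pads swing forward as they close: fully open they stand 13 mm farther back than shut.
Start: joints at [1.094, 0.053, 1.613, -0, 1.476, -0.119], TCP at [0.219, 0.585, 0.231] pointing down, gripper open.
Joint ranges: [-3.01, 3.01], [-1.01, 2.22], [0.06, 2.58], [-1.02, 4.17], [0.09, 2.62], [-3.14, 3.14]. Speed limits (rad/s): [2.57, 2.57, 3.14, 3.14, 3.14, 3.14].

## Interface

Orientations are given as a rotation vector (axis times angle).
In Python, from station import ctrl, get_image, calibration, finish_job, search_frame, cut_out, mark_of gives the robot as it stands. The module is installed in compiled form; this text tells all that it offers.
- The arm moves only by the tool arm_command, never from a script. Its argument "plan" is a list that holds one entry, the list of rows, each a list of 7 numbers: the shift along the tool's x, y, z in m, then the turn, a rotation vector about the tool's x, y, z in degrees, then the finger opening in m, from 0 to 0.0854. A call has 1 to 20 rows; each row shifts and turns the pose as measured when the row begins, along the tool's axes as they then stand; what a row does not reach is not made up. A row lasts 1/12 s, in which the tool goes at most 41.7 mm and 7.16 degrees, less where a joint would pass 70% of its speed; a pose out of reach is approached as far as the arm can. A call with a gripper value outside its range is refused whole. The fingers move at their own pace and stop on an object; "squeeze" is the grip in N (left out, the last holds). Time passes only in rows, so rows that do not move let the fingers close. It gives the time, the measured TCP pose, the force and the opening at its end, in the units of the state.
- ctrl.get_obs(): the state, without advancing time (a new reading comes with each control period).
- get_image(name): name is "side" or "top"; returns the picture (384x512x3 uint8, red, green, blue); there is no depth.
- calibration(name): a dict with "fx", "fy", "cx", "cy" (pixels), "k1" (the pictures are not rectified: a ray, as slopes to the right and down, at radius r is drawn at 1 + k1 r^2 times it, then the intrinsics apply), "cam_to_world" (4x4, takes a point from camera to world coordinates). Camera axes: x right, y down, z forward; pixel columns grow to the right and rows downward; lengths in m; the calibration is good to about 2 mm. A picture is of the moment at which its call begins. calibration takes no time and is no camera call.
- finish_job(): hands the job in, once; it reports no verdict.
Trained networks look in the newest picture that a camera, given by its name, has taken for a name from the list of things; names that differ only in an ending like _2 or _b are one class to them, and where a whole thing is asked for, a point or a joint stands for the part that bears it (a point fixed in the world has none). Each returns a list of dicts, best first, with "conf" (0 to 1); they miss things now and then, are a little off and sometimes report something else, mostly with a low value. They report only what shows in the picture. A call takes as long as a camera call. They do not tell look-alikes from the thing itself.
- search_frame(camera, thing): "at" ([x, y, z] in m, in the coordinates of the camera as it stood for that picture, good to about 4 mm: the middle of the surface that is visible of it).
- cut_out(camera, thing): "mask" (384x512 bool, what is visible of it).
- mark_of(camera, thing): "at" ([x, y, z] in m, in the coordinates of the camera as it stood for that picture, good to about 4 mm: a listed point, or the origin of a listed thing).
The state is a dict: "t": time; "q": joint angles; "dq": joint speeds; "effort": joint torques, N m; "tool_pos": TCP position; "tool_rot": TCP orientation; "contact_force": force on the tool from outside, world axes, zero at the start; "wrist_torque": the same for the moment, N m; "opening": finger opening in m.
Only numpy, scipy, OpenCV 4.12 (cv2) and the standard library are available. Lean on these libraries where they do the work, as an engineer would, in place of code of your own. Each camera call takes 0.05 s, during which the arm holds its last target. There are 200 camera calls.

## Task

Stand the lidded brass tin upright on the steel stand, between the swing clamp and the rest block, then turn the bar knob under the stand's plate until the clamp holds the tin snugly against the rest, so that its lid can be tapped home. The tin is thin, so tighten gently by feel and do not dent it; leave the tin clamped and let go, and leave the mallet and the two ore lumps where they lie.

Things in the scene. Friction and masses are not known exactly. Their poses are not given: they have to be found in the camera images.
- stand: Fixed steel clamping stand. Origin on the ledge under the plate, z up. Plate 8 mm thick, its top 90 mm above the origin, x -60 to +80, y -90 to +90 mm, on two cheeks near y = +-85 mm. On the plate's -y side is a swing clamp arm (top 27 mm above the plate), on the +y side the rest block. The bar knob is under the plate and sticks out past its front (-x) edge.
- rest_slot (a point): Middle of the adjusting range of the rest: stand x +3, y +36, on the plate's top. The rest is an upright steel block, 60 mm long along the stand's x, 26 mm tall, with a flat face to -y. It is bolted anywhere in a 12 mm range: its face lies from 6 mm short of to 6 mm beyond this point in y. That is not measured, so where the tin bears must be felt.
- tin_spot (a point): Where to set the tin's base: on the plate's top at stand x +7, y -10 mm, axes as the stand's. Here the tin clears the rest (14 mm or more) and the open clamp's nose (8 mm or more); fingers closing along the stand's x clear both. When tightened, the clamp slides the tin 14 to 26 mm towards the stand's +y until it bears on the rest.
- tin_center (a point): Centre, half-way up, of the loose round brass tin with its push-on lid on: 52 mm diameter, 46 mm tall, 0.17 to 0.35 kg, z along its axis. It stands on the ledge to the robot's right. It dents if the clamp presses it with more than 25 N.
- knob (a joint): Angle (rad) of the bar knob, on one spindle with the clamp arm. It grows counter-clockwise seen from above, which tightens: the bar's outer end moves to the stand's -y, the nose to +y. At 0 the bar points to the stand's -x. Starts open, -0.70 to -0.45; the nose bears on the seated tin somewhere from about 0.0 to 0.5; stops at -0.75 and 0.6. Friction holds it where it is left.
- knob_grip (a point): On the bar half-way up, 110 mm from its axis, 59 mm above the ledge; x along the bar to the axis. Bar 14 mm wide, 22 mm tall, ends 15 mm farther out; cage or push it from above (a tight pinch also turns it by wrist moment, which the force does not show). Free turning takes 4 N here; 3 N more, read while turning (at rest friction hides it), is snug, about 10 N on the tin; 6 N more dents it.
- knob_axis (a point): Point on the knob's vertical turning axis at the bar's mid height, 59 mm above the ledge, fixed to the stand at x -35, y -55 mm; axes as the stand's.
- nose: Rubber ball, 16 mm, on a sprung stem (4 N per mm, 6 mm travel) on the clamp arm. Origin 45 mm from the turning axis, 15 mm above the plate; the ball's centre is 23 mm from it along its own +y, the way it presses. Once the tin bears on the rest, about 6 mm more movement of the bar's grip point makes it snug (10 N); under 4 N is loose.
- sphalerite: Bystander: brown angular ore chunk about 60 mm wide and 50 mm tall; origin under its middle.
- magnetite: Bystander: smaller dark ore lump about 50 mm wide and 55 mm tall; origin under its middle.
- mallet: Bystander: copper-headed mallet lying flat, head 36 mm diameter by 75 mm, handle 200 mm along its x; origin on the ledge at mid handle, head at +100 mm.
Not all that is in view belongs to the job. Of the things that look like the part that bears tin_center, take the one that is farthest from the robot's base at the start.

How it is judged:
On the way, in this order (a step that is already met when the one before it is completed fails the run):
1. the tin stands upright on the stand between clamp and rest, not yet clamped (x of tin_center in the frame of stand between -0.024 and 0.03 m and y of tin_center in the frame of stand between -0.03 and 0.025 m and angle between tin_center's own z axis and vertical below 0.08 rad and z of tin_center in the frame of stand between 0.11 and 0.117 m and contact force between nose and tin below 3 N), for 0.2 s.
2. the clamp presses the tin against the rest (x of tin_center in the frame of stand between -0.024 and 0.03 m and y of tin_center in the frame of stand between -0.03 and 0.025 m and angle between tin_center's own z axis and vertical below 0.08 rad and z of tin_center in the frame of stand between 0.11 and 0.117 m and contact force between nose and tin above 4 N), for 0.2 s.
At the end, for the whole second after the job is handed in: The tin stands upright (within 0.08 rad) and still on the stand's plate between clamp and rest (within 27 mm of the middle of the rest), the clamp nose pressing it against the rest with more than 3 N, with the knob and tin let go (x of tin_center in the frame of stand between -0.024 and 0.03 m and y of tin_center in the frame of stand between -0.03 and 0.025 m and angle between tin_center's own z axis and vertical below 0.08 rad and z of tin_center in the frame of stand between 0.11 and 0.117 m and contact force between nose and tin above 3 N and linear speed of tin below 0.01 m/s); the robot touches nothing.
It fails at once if the clamp presses the tin with more than 25 N and dents it (contact force between nose and tin above 25 N).
It fails at once if the sphalerite is moved more than 30 mm (distance of sphalerite from where it was at the start of the episode above 0.03 m).
It fails at once if the magnetite is moved more than 30 mm (distance of magnetite from where it was at the start of the episode above 0.03 m).
It fails at once if the mallet is moved more than 30 mm (distance of mallet from where it was at the start of the episode above 0.03 m).
It also fails if it takes over 53 s, if anything falls off the work surface, if the arm or the gripper's body presses on something with over 40 N, if the wrist force passes 120 N, or if a joint passes its speed limit or range.

## Working session

There is one attempt and no reset: what is moved stays moved. The work goes in short steps, Python scripts to look and compute and a tool call to move; the robot and the scene stay as the last step left them, time stands still between calls to the robot, and variables do not carry over. Pictures are saved under pics/ and viewed, about 8 in all and at most 12, crops included, and the job is handed in when it is done.

Besides the shell and the picture viewer there is one more tool, called after "Emit:" in YAML: its name, and indented under it one key for each argument. arm_command: Moves the arm, as the interface text tells. Its arguments: {"type":"object","properties":{"plan":{"type":"array","items":{"type":"array","items":{"type":"array","items":{"type":"number"}}}},"squeeze":{"type":"number"}},"required":["plan"]}

```bash
mkdir -p pics
cat > h.py <<'E'
import numpy as np,cv2
from scipy.spatial.transform import Rotation as R
from station import *
def w(cam,p):
    T=np.array(calibration(cam)["cam_to_world"]);return (T@np.r_[p,1])[:3]
def save(cam,n):
    im=get_image(cam);cv2.imwrite(f"pics/{n}.png",im[:,:,::-1]);return im
def rows(o=None):
    o=o or ctrl.get_obs();return o
E
cat > a.py <<'E'
from h import *
np.set_printoptions(precision=4,suppress=True)
a=save("side","s0");b=save("top","t0")
cv2.imwrite("pics/t0b.png",cv2.resize(b[:,:,::-1],(800,600)))
o=ctrl.get_obs();print(o["t"],o["tool_pos"],o["tool_rot"],R.from_rotvec(o["tool_rot"]).as_matrix(),o["contact_force"])
for c in("top","side"):
    print(c,np.array(calibration(c)["cam_to_world"])[:3])
    for n in["stand","tin_spot","tin_center","knob_grip","knob_axis","rest_slot","nose","sphalerite","magnetite","mallet"]:
        print(n,[(round(d["conf"],2),w(c,d["at"])) for d in mark_of(c,n)[:4]])
print(ctrl.get_obs()["t"])
E
python3 a.py
```

```text
0.1 [0.2186 0.5849 0.2302] [ 0.2793  1.5531 -0.2822] [[-0.0009  0.3502  0.9367]
 [-0.0017  0.9367 -0.3502]
 [-1.     -0.0019 -0.0002]] [-0.1758  0.8066  0.0211]
top [[ 0.0099 -0.9913  0.1315  0.4151]
 [-0.9995 -0.0139 -0.0295  0.0179]
 [ 0.0311 -0.1312 -0.9909  0.9633]]
stand [(0.78, array([ 0.6109,  0.0083, -0.001 ])), (0.59, array([ 0.5637, -0.0405,  0.0643]))]
tin_spot [(0.97, array([ 0.617 , -0.0015,  0.0835]))]
tin_center [(0.94, array([ 0.3811, -0.1705,  0.0287])), (0.76, array([ 0.4782, -0.1959,  0.0252])), (0.72, array([ 0.4149, -0.2498,  0.0221])), (0.67, array([ 0.5197, -0.2917,  0.0245]))]
knob_grip [(0.93, array([0.4807, 0.0263, 0.0599])), (0.36, array([ 0.6138,  0.0053, -0.0039]))]
knob_axis [(0.66, array([ 0.5634, -0.0406,  0.0616])), (0.4, array([ 0.6748, -0.336 ,  0.0009]))]
rest_slot [(0.91, array([0.6178, 0.0462, 0.0891])), (0.42, array([ 0.6761, -0.3353,  0.0014]))]
nose [(0.69, array([ 0.6173, -0.0041,  0.0862])), (0.56, array([ 0.5967, -0.0672,  0.1073])), (0.37, array([ 0.5636, -0.0394,  0.0634]))]
sphalerite [(0.71, array([0.4598, 0.2817, 0.0004]))]
magnetite [
[... 260 characters left out ...]
.77, array([0.6085, 0.006 , 0.0032]))]
tin_spot [(0.74, array([ 0.617 , -0.0037,  0.0881]))]
tin_center [(0.94, array([ 0.4076, -0.254 ,  0.0223])), (0.86, array([ 0.3784, -0.1716,  0.0224])), (0.81, array([ 0.4816, -0.1998,  0.0251])), (0.77, array([ 0.5191, -0.2936,  0.0259]))]
knob_grip [(0.83, array([0.4753, 0.0288, 0.0557]))]
knob_axis [(0.88, array([ 0.5661, -0.0403,  0.0568]))]
rest_slot [(0.59, array([0.6185, 0.0424, 0.0897]))]
nose [(0.38, array([ 0.5987, -0.064 ,  0.1061]))]
sphalerite [(0.56, array([ 0.4604,  0.2824, -0.0035]))]
magnetite [(0.72, array([ 0.6762, -0.3345, -0.0054]))]
mallet [(0.74, array([ 0.6795,  0.3843, -0.0027])), (0.54, array([ 0.5993, -0.0624,  0.1048]))]
1.1
```

View pics/t0b.png

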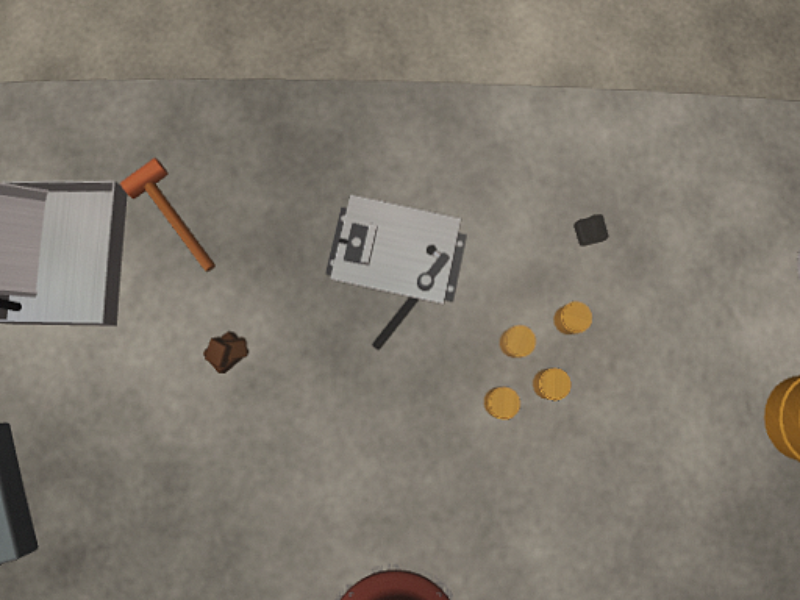

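View pics/s0.png

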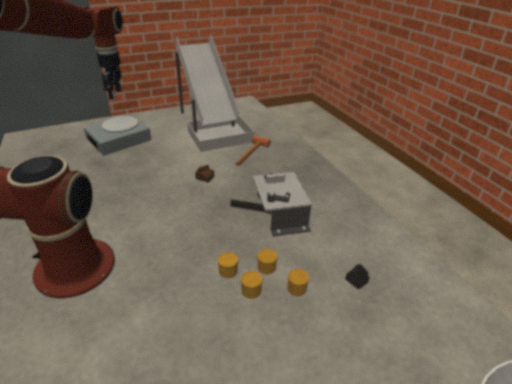

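The top view (800 px wide) shows the stand at about (400,250), its bar pointing down-left to (378,346), and four tins. The farthest is at about (574,317), which is world (0.519,-0.292). The side view agrees. The measured bar length is 110 mm and the heights match. Next I move over that tin in an arc.

Emit:
arm_command:
  plan:
    - [[0, -0.0081, 0.0378, 3.08, 0, 0, 0.0854], [0, -0.0081, 0.0378, 3.08, 0, 0, 0.0854], [0, -0.0081, 0.0378, 3.08, 0, 0, 0.0854], [0, -0.0081, 0.0378, 3.08, 0, 0, 0.0854], [0, -0.0081, 0.0378, 3.08, 0, 0, 0.0854], [0, -0.0081, 0.0378, 3.08, 0, 0, 0.0854], [0, -0.0081, 0.0378, 3.08, 0, 0, 0.0854], [0, -0.0081, 0.0378, 3.08, 0, 0, 0.0854], [0, -0.0081, 0.0378, 3.08, 0, 0, 0.0854], [0, -0.0081, 0.0378, 3.08, 0, 0, 0.0854], [0, -0.0081, 0.0378, 3.08, 0, 0, 0.0854], [0, -0.0081, 0.0378, 3.08, 0, 0, 0.0854], [0, -0.0081, 0.0378, 3.08, 0, 0, 0.0854], [0, -0.0081, 0.0378, 3.08, 0, 0, 0.0854], [0, -0.0081, 0.0378, 3.08, 0, 0, 0.0854], [0, -0.0081, 0.0378, 3.08, 0, 0, 0.0854], [0, -0.0081, 0.0378, 3.08, 0, 0, 0.0854], [0, -0.0081, 0.0378, 3.08, 0, 0, 0.0854], [0, -0.0081, 0.0378, 3.08, 0, 0, 0.0854], [0, -0.0081, 0.0378, 3.08, 0, 0, 0.0854]]

```text
t: 2.77
tool_pos: [0.5673, -0.0912, 0.2316]
tool_rot: [1.143, 1.252, -1.127]
contact_force: [1.4, 0.4, -0.7]
opening: 0.0852
```

```bash
cat >> h.py <<'E'
np.set_printoptions(precision=4,suppress=True)
S=np.array([[0,0],[7,-10],[-35,-55],[3,36]])/1000
M=np.array([[.6097,.0072],[.617,-.0026],[.5647,-.0405],[.6182,.0443]])
s0,m0=S.mean(0),M.mean(0);H=(S-s0).T@(M-m0)
yaw=np.arctan2(H[0,1]-H[1,0],H[0,0]+H[1,1])
c,s=np.cos(yaw),np.sin(yaw);RS=np.array([[c,-s],[s,c]]);O=m0-RS@s0
def st(x,y): return O+RS@[x,y]
def togo(x,y,z,jaw):
    """shift in tool axes to world point, and turn (deg about tool x) to bring jaw direction to angle jaw (rad), plus tilt error"""
    o=ctrl.get_obs();Q=R.from_rotvec(o["tool_rot"]).as_matrix()
    cur=np.arctan2(Q[1,1],Q[0,1]);d=(cur-jaw+np.pi/2)%np.pi-np.pi/2
    print("t",o["t"],"pos",o["tool_pos"],"F",o["contact_force"],"open",round(o["opening"],4),"q",o["q"])
    print("jawdeg",np.degrees(cur),"shift",Q.T@(np.array([x,y,z])-o["tool_pos"]),"turn",np.degrees(d),"xaxis",Q[:,0])
E
python3 -c "
from h import *
print('yaw',np.degrees(yaw),'O',O,'spot',st(.007,-.01),'axis',st(-.035,-.055),'res',(M-[st(*p) for p in S])*1000)
togo(.519,-.2927,.2,yaw)"
```

```text
yaw -9.619973526778693 O [0.6098 0.0082] spot [ 0.615  -0.0028] axis [ 0.5661 -0.0402] res [[-0.0737 -1.0036]
 [ 1.9959  0.2256]
 [-1.3747 -0.326 ]
 [-0.5475  1.104 ]]
t 2.7667 pos [ 0.5673 -0.0912  0.2316] F [ 1.3808  0.3715 -0.7497] open 0.0852 q [-0.2926 -0.072   1.7362  0.0076  1.4709 -0.3932]
jawdeg 5.718582905621823 shift [ 0.0302 -0.0684  0.1958] turn 15.338556432400521 xaxis [ 0.0084  0.0054 -1.    ]
```

Emit:
arm_command:
  plan:
    - [[0.005, -0.0075, 0.0337, 2.55, 0, 0, 0.0854], [0.005, -0.0075, 0.0337, 2.55, 0, 0, 0.0854], [0.005, -0.0075, 0.0337, 2.55, 0, 0, 0.0854], [0.005, -0.0075, 0.0337, 2.55, 0, 0, 0.0854], [0.005, -0.0075, 0.0337, 2.55, 0, 0, 0.0854], [0.005, -0.0075, 0.0337, 2.55, 0, 0, 0.0854], [0, 0, 0, 0, 0, 0, 0.0854]]

```text
t: 3.35
tool_pos: [0.5152, -0.3089, 0.2009]
tool_rot: [1.355, 1.106, -1.337]
contact_force: [-0.3, 0.7, -0.4]
opening: 0.0855
```

```bash
python3 -c "
from h import *
togo(.519,-.2927,.010,np.radians(-10))
save('top','t1');
for c in('top','side'):
    if c=='side': get_image(c)
    print([(round(d['conf'],2),w(c,d['at'])) for d in mark_of(c,'tin_center')[:4]])
"
```

```text
t 3.35 pos [ 0.5152 -0.3089  0.2009] F [-0.2819  0.7317 -0.3535] open 0.0855 q [-0.668   0.0091  1.7087  0.0087  1.4145 -0.4791]
jawdeg -10.896553367246893 shift [ 0.191  -0.0017 -0.016 ] turn -0.8965533672468974 xaxis [ 0.0127  0.001  -0.9999]
[(0.88, array([ 0.4816, -0.2014,  0.0247])), (0.72, array([ 0.5189, -0.2966,  0.0239])), (0.67, array([ 0.4169, -0.2503,  0.0216])), (0.59, array([ 0.3828, -0.1673,  0.0257]))]
[(0.97, array([ 0.4805, -0.1947,  0.0259])), (0.97, array([ 0.3812, -0.1725,  0.0192])), (0.8, array([ 0.4077, -0.2578,  0.0235])), (0.77, array([ 0.5176, -0.2931,  0.0227]))]
```

Emit:
arm_command:
  plan:
    - [[0, -0.001, -0.015, -0.9, 0, -0.7, 0.0854], [0.035, 0, 0, 0, 0, 0, 0.0854], [0.035, 0, 0, 0, 0, 0, 0.0854], [0.02, 0, 0, 0, 0, 0, 0.0854], [0, 0, 0, 0, 0, 0, 0.0854]]

```text
t: 3.97
tool_pos: [0.5271, -0.2819, 0.1164]
tool_rot: [1.328, 1.123, -1.31]
contact_force: [-1.0, 0.7, -1.5]
opening: 0.0851
```

```bash
python3 -c "
from h import *
togo(.5187,-.2935,.010,np.radians(-10))
"
```

```text
t 3.9667 pos [ 0.5271 -0.2819  0.1164] F [-0.9855  0.6848 -1.5108] open 0.0851 q [-0.619   0.0775  1.7853  0.0076  1.2668 -0.4681]
jawdeg -8.776886651002089 shift [ 0.1063 -0.008   0.0128] turn 1.2231133489979082 xaxis [ 0.0139 -0.001  -0.9999]
```

Emit:
arm_command:
  plan:
    - [[0, -0.008, 0.0125, 1.2, 0, -0.8, 0.0854], [0, 0, 0, 0, 0, 0, 0.0854], [0.02, 0, 0, 0, 0, 0, 0.0854], [0.02, 0, 0, 0, 0, 0, 0.0854], [0, 0, 0, 0, 0, 0, 0.0854], [0, 0, 0, 0, 0, 0, 0.0854]]

```text
t: 4.47
tool_pos: [0.5227, -0.2937, 0.0856]
tool_rot: [1.334, 1.112, -1.328]
contact_force: [0.4, -0.3, 0.1]
opening: 0.0856
```

```bash
python3 -c "
from h import *
togo(.5187,-.2935,.010,np.radians(-10))
"
```

```text
t 4.4667 pos [ 0.5227 -0.2937  0.0856] F [ 0.3804 -0.3256  0.0754] open 0.0856 q [-0.6365  0.1176  1.7982  0.001   1.2141 -0.4671]
jawdeg -9.724903598792888 shift [ 0.0756 -0.0048  0.0001] turn 0.2750964012071072 xaxis [ 0.0099 -0.0062 -0.9999]
```

Emit:
arm_command:
  plan:
    - [[0.02, -0.004, 0, 0, 0, -0.5, 0.0854], [0.02, 0, 0, 0, 0, 0, 0.0854], [0.02, 0, 0, 0, 0, 0, 0.0854], [0.01, 0, 0, 0, 0, 0, 0.0854], [0, 0, 0, 0, 0, 0, 0.0854], [0, 0, 0, 0, 0, 0, 0.0854]]

```text
t: 4.97
tool_pos: [0.5275, -0.2994, 0.0288]
tool_rot: [1.33, 1.097, -1.325]
contact_force: [-0.3, -0.4, 0.9]
opening: 0.0856
```

```bash
python3 -c "
from h import *
togo(.5187,-.2935,.010,np.radians(-10))
"
```

```text
t 4.9667 pos [ 0.5275 -0.2994  0.0288] F [-0.3044 -0.4238  0.8551] open 0.0856 q [-0.6376  0.2002  1.8132 -0.0032  1.1027 -0.4665]
jawdeg -9.712206683762467 shift [ 0.0185 -0.01   -0.0046] turn 0.28779331623753507 xaxis [ 0.0187 -0.0175 -0.9997]
```

Emit:
arm_command:
  plan:
    - [[0, -0.008, -0.004, 0, 0.8, -1.2, 0.0854], [0, 0, 0, 0, 0, 0, 0.0854], [0.009, -0.002, 0, 0, 0, 0, 0.0854], [0.009, 0, 0, 0, 0, 0, 0.0854], [0, 0, 0, 0, 0, 0, 0.0854]]

```text
t: 5.38
tool_pos: [0.5228, -0.2971, 0.0173]
tool_rot: [1.333, 1.111, -1.327]
contact_force: [-0.1, 0.8, -0.9]
opening: 0.0855
```

```bash
python3 -c "
from h import *
togo(.5187,-.2935,.010,np.radians(-10))
"
```

```text
t 5.3833 pos [ 0.5228 -0.2971  0.0173] F [-0.1306  0.7954 -0.8882] open 0.0855 q [-0.6405  0.2127  1.8211  0.0002  1.0944 -0.4711]
jawdeg -9.707696230121767 shift [ 0.0072 -0.0047 -0.0029] turn 0.292303769878226 xaxis [ 0.0108 -0.0078 -0.9999]
```

Emit:
arm_command:
  plan:
    - [[0.004, -0.0055, -0.0035, 0, 0.4, -0.7, 0.0854], [0.004, 0, 0, 0, 0, 0, 0.0854], [0, 0, 0, 0, 0, 0, 0.045], [0, 0, 0, 0, 0, 0, 0.045], [0, 0, 0, 0, 0, 0, 0.045], [0, 0, 0, 0, 0, 0, 0.045], [0, 0, 0, 0, 0, 0, 0.045], [0, 0, 0, 0, 0, 0, 0.045], [0, 0, 0, 0, 0, 0, 0.045]]
  squeeze: 30

```text
t: 6.13
tool_pos: [0.5177, -0.2922, 0.0077]
tool_rot: [1.334, 1.127, -1.333]
contact_force: [0.4, 0.2, -0.8]
opening: 0.0515
```

```bash
python3 -c "
from h import *
togo(.5187,-.2935,.2,np.radians(-10))
"
```

```text
t 6.1333 pos [ 0.5177 -0.2922  0.0077] F [ 0.3536  0.1786 -0.7784] open 0.0515 q [-0.6395  0.2218  1.8295  0.0012  1.0924 -0.4705]
jawdeg -9.711769523386605 shift [-0.1923  0.0009  0.0007] turn 0.28823047661338946 xaxis [-0.001  0.002 -1.   ]
```

Emit:
arm_command:
  plan:
    - [[-0.02, 0, 0, 0, 0, 0, 0.045], [-0.035, 0, 0, 0, 0, 0, 0.045], [-0.035, 0, 0, 0, 0, 0, 0.045], [-0.035, 0, 0, 0, 0, 0, 0.045], [-0.035, 0, 0, 0, 0, 0, 0.045], [-0.015, 0, 0, 0, 0, 0, 0.045], [0, 0, 0, 0, 0, 0, 0.045]]

```text
t: 6.72
tool_pos: [0.5132, -0.2893, 0.1821]
tool_rot: [1.334, 1.144, -1.34]
contact_force: [-0.4, 0.2, -2.6]
opening: 0.051
```

```bash
python3 -c "
from h import *
togo(.6155,-.003,.17,np.radians(-10))
"
```

```text
t 6.7167 pos [ 0.5132 -0.2893  0.1821] F [-0.3581  0.1962 -2.6426] open 0.051 q [-0.64    0.016   1.7339  0.0008  1.4112 -0.4705]
jawdeg -9.710840967149291 shift [ 0.014   0.0527 -0.2994] turn 0.2891590328507051 xaxis [-0.0152  0.0122 -0.9998]
```

Emit:
arm_command:
  plan:
    - [[0, 0.003, -0.015, 0, 0, 0, 0.045], [0, 0.005, -0.03, 0, 0, 0, 0.045], [0, 0.005, -0.03, 0, 0, 0, 0.045], [0, 0.005, -0.03, 0, 0, 0, 0.045], [0, 0.005, -0.03, 0, 0, 0, 0.045], [0, 0.005, -0.03, 0, 0, 0, 0.045], [0, 0.005, -0.03, 0, 0, 0, 0.045], [0, 0.005, -0.03, 0, 0, 0, 0.045], [0, 0.005, -0.03, 0, 0, 0, 0.045], [0, 0.005, -0.02, 0, 0, 0, 0.045], [0, 0, -0.01, 0, 0, 0, 0.045], [0, 0, 0, 0, 0, 0, 0.045]]

```text
t: 7.72
tool_pos: [0.6029, -0.0039, 0.1608]
tool_rot: [1.327, 1.164, -1.364]
contact_force: [-0.6, -0.1, -1.6]
opening: 0.0513
```

```bash
python3 -c "
from h import *
togo(.6155,-.003,.12,np.radians(-10))
for c in('top','side'):
    get_image(c)
    for n in('tin_center','nose','rest_slot','tin_spot','knob_grip'): print(n,[(round(d['conf'],2),w(c,d['at'])) for d in mark_of(c,n)[:2 if n!='tin_center' else 5]])
save('side','s2')
"
```

```text
t 7.7167 pos [ 0.6029 -0.0039  0.1608] F [-0.5967 -0.1302 -1.6052] open 0.0513 q [-0.1352  0.081   1.7037  0.0118  1.4011  0.0376]
jawdeg -10.018030109234049 shift [ 0.0403  0.0141 -0.0026] turn -0.018030109234046736 xaxis [-0.0421  0.0175 -0.999 ]
tin_center [(0.79, array([ 0.383 , -0.1704,  0.024 ])), (0.76, array([ 0.4181, -0.251 ,  0.0204])), (0.61, array([ 0.4802, -0.2017,  0.0268])), (0.51, array([ 0.6031, -0.0077,  0.1764]))]
nose [(0.42, array([ 0.5987, -0.0703,  0.1053]))]
rest_slot [(0.9, array([0.6168, 0.0452, 0.0911]))]
tin_spot [(0.91, array([ 0.6145, -0.0055,  0.0854])), (0.75, array([ 0.6783,  0.3794, -0.0018]))]
knob_grip []
tin_center [(0.98, array([ 0.4798, -0.1986,  0.0257])), (0.85, array([ 0.3788, -0.1706,  0.0214])), (0.66, array([ 0.4056, -0.2538,  0.0228])), (0.62, array([ 0.6047, -0.0103,  0.1815]))]
nose [(0.47, array([ 0.6004, -0.0646,  0.1073])), (0.18, array([ 0.6084,  0.004 , -0.0004]))]
rest_slot [(0.77, array([0.6209, 0.0409, 0.0917]))]
tin_spot [(0.82, array([ 0.6168, -0.0028,  0.09  ]))]
knob_grip [(0.84, array([0.4745, 0.0283, 0.055 ]))]
```

Emit:
arm_command:
  plan:
    - [[0, 0.014, -0.002, 0, -0.6, 2.6, 0.045], [0, 0, 0, 0, 0, 0, 0.045], [0.012, 0.002, 0, 0, 0, 0, 0.045], [0.012, 0, 0, 0, 0, 0, 0.045], [0.012, 0, 0, 0, 0, 0, 0.045], [0, 0, 0, 0, 0, 0, 0.045], [0, 0, 0, 0, 0, 0, 0.045]]

```text
t: 8.95
tool_pos: [0.6187, -0.0074, 0.1217]
tool_rot: [1.339, 1.119, -1.34]
contact_force: [0.3, 0.0, -2.0]
opening: 0.0515
```

```bash
python3 -c "
from h import *
togo(.616,-.0035,.098,np.radians(-10))
save('top','t2');print([(round(d['conf'],2),w('top',d['at'])) for d in mark_of('top','tin_center')])
i=cv2.imread('pics/t2.png');i=i[80:240,180:340];j=save('side','s3')[150:250,200:340,::-1]
cv2.imwrite('pics/c2.png',np.hstack([cv2.resize(i,(400,400)),cv2.resize(j,(400,400))]))
"
```

```text
t 8.95 pos [ 0.6187 -0.0074  0.1217] F [ 0.2953  0.0391 -2.0274] open 0.0515 q [-0.1317  0.1274  1.722  -0.0009  1.2921  0.047 ]
jawdeg -10.22689322343028 shift [ 0.0237 -0.0033 -0.0034] turn -0.22689322343027993 xaxis [ 0.0001 -0.0009 -1.    ]
[(0.96, array([ 0.4157, -0.2484,  0.0223])), (0.83, array([ 0.4814, -0.2001,  0.023 ])), (0.76, array([ 0.3831, -0.17  ,  0.0252])), (0.66, array([ 0.6798,  0.383 , -0.003 ])), (0.54, array([ 0.6151, -0.0069,  0.138 ]))]
```

View pics/c2.png

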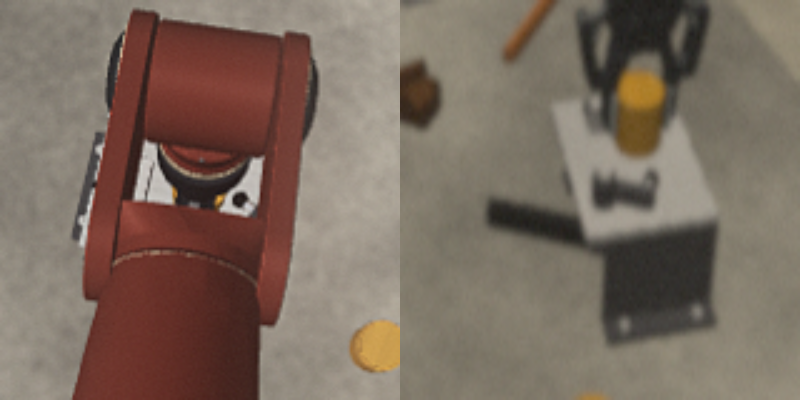

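The side crop shows the tin upright in the fingers, above the plate between the clamp and the rest. Next I lower it.

Emit:
arm_command:
  plan:
    - [[0.004, -0.0035, -0.0035, 0, 0, 0, 0.045], [0.005, 0, 0, 0, 0, -0.2, 0.045], [0.005, 0, 0, 0, 0.2, -0.2, 0.045], [0.005, 0, 0, 0, 0.2, -0.2, 0.045], [0, 0, 0, 0, 0, 0, 0.045], [0, 0, 0, 0, 0, 0, 0.045]]

```text
t: 9.6
tool_pos: [0.6174, -0.0029, 0.1042]
tool_rot: [1.343, 1.129, -1.34]
contact_force: [-0.5, 0.6, -2.7]
opening: 0.0515
```

```bash
python3 -c "
from h import *
togo(.616,-.0035,.098,np.radians(-10))
"
```

```text
t 9.6 pos [ 0.6174 -0.0029  0.1042] F [-0.47    0.5768 -2.7043] open 0.0515 q [-0.1285  0.146   1.7329  0.0078  1.268   0.0473]
jawdeg -10.209116931135425 shift [ 0.0062 -0.0013  0.0009] turn -0.2091169311354257 xaxis [-0.0043  0.008  -1.    ]
```

Emit:
arm_command:
  plan:
    - [[0.002, -0.001, 0, 0, -0.3, 0.2, 0.045], [0.002, 0, 0, 0, 0, 0, 0.045], [0.002, 0, 0, 0, 0, 0, 0.045], [0, 0, 0, 0, 0, 0, 0.045]]

```text
t: 9.93
tool_pos: [0.6166, -0.0029, 0.0978]
tool_rot: [1.34, 1.121, -1.34]
contact_force: [0.2, -0.4, -2.0]
opening: 0.0514
```

```bash
python3 -c "
from h import *
togo(.616,-.0035,.098,np.radians(-10))
"
```

```text
t 9.9333 pos [ 0.6166 -0.0029  0.0978] F [ 0.1857 -0.4436 -1.9953] open 0.0514 q [-0.1259  0.1492  1.7409  0.0014  1.2528  0.0521]
jawdeg -10.222667685852295 shift [-0.0002 -0.0004  0.0007] turn -0.22266768585229016 xaxis [-0.0011  0.0015 -1.    ]
```

Not touching yet, so I go down in 1 mm steps and watch the force.

Emit:
arm_command:
  plan:
    - [[0.001, 0, 0, 0, 0, 0, 0.045], [0.001, 0, 0, 0, 0, 0, 0.045], [0, 0, 0, 0, 0, 0, 0.045]]

```text
t: 10.18
tool_pos: [0.6172, -0.0029, 0.098]
tool_rot: [1.34, 1.121, -1.339]
contact_force: [0.2, -0.3, -2.3]
opening: 0.0516
```

Emit:
arm_command:
  plan:
    - [[0.003, 0, 0, 0, 0, 0, 0.045], [0.002, 0, 0, 0, 0, 0, 0.045], [0, 0, 0, 0, 0, 0, 0.045]]

```text
t: 10.43
tool_pos: [0.6186, -0.0031, 0.0983]
tool_rot: [1.341, 1.119, -1.337]
contact_force: [-0.8, -0.1, -2.6]
opening: 0.0511
```

Emit:
arm_command:
  plan:
    - [[0.004, 0, 0, 0, 0, 0, 0.045], [0.003, -0.001, 0, 0, 0, 0, 0.045], [0, 0, 0, 0, 0, 0, 0.045]]

```text
t: 10.68
tool_pos: [0.6199, -0.0032, 0.0983]
tool_rot: [1.342, 1.116, -1.334]
contact_force: [0.5, 0.4, -3.2]
opening: 0.0511
```

```bash
python3 -c "
from h import *
togo(.616,-.0035,.098,np.radians(-10))
"
```

```text
t 10.6833 pos [ 0.6199 -0.0032  0.0983] F [ 0.5431  0.4116 -3.1604] open 0.0511 q [-0.1255  0.1519  1.7371  0.0008  1.247   0.0522]
jawdeg -10.198567028460543 shift [ 0.0003 -0.0038  0.001 ] turn -0.1985670284605403 xaxis [ 0.0057  0.0001 -1.    ]
```

z is stuck at 0.098, which is exactly the grip height plus the plate, so the tin is on the plate. I nudge it back about 3 mm and release.

Emit:
arm_command:
  plan:
    - [[-0.0015, -0.0045, 0.001, 0, 0, -0.3, 0.045], [0, 0, 0, 0, 0, 0, 0.045], [0.002, 0, 0, 0, 0, 0, 0.045], [0.001, 0, 0, 0, 0, 0, 0.045], [0, 0, 0, 0, 0, 0, 0.06], [0, 0, 0, 0, 0, 0, 0.08], [0, 0, 0, 0, 0, 0, 0.0854], [0, 0, 0, 0, 0, 0, 0.0854], [0, 0, 0, 0, 0, 0, 0.0854], [0, 0, 0, 0, 0, 0, 0.0854]]

```text
t: 11.52
tool_pos: [0.6154, -0.0036, 0.0963]
tool_rot: [1.341, 1.12, -1.338]
contact_force: [-0.0, -0.3, -0.2]
opening: 0.0855
```

```bash
python3 -c "
from h import *
togo(.616,-.0035,.2,np.radians(-10))
j=save('side','s4')[150:250,200:340,::-1]
cv2.imwrite('pics/c4.png',cv2.resize(j,(560,400)))
"
```

```text
t 11.5167 pos [ 0.6154 -0.0036  0.0963] F [-0.0149 -0.3221 -0.2313] open 0.0855 q [-0.1273  0.1468  1.7465  0.0013  1.2471  0.0505]
jawdeg -10.212091901550943 shift [-0.1037  0.0007 -0.0003] turn -0.21209190155094437 xaxis [ 0.0014  0.0011 -1.    ]
```

View pics/c4.png

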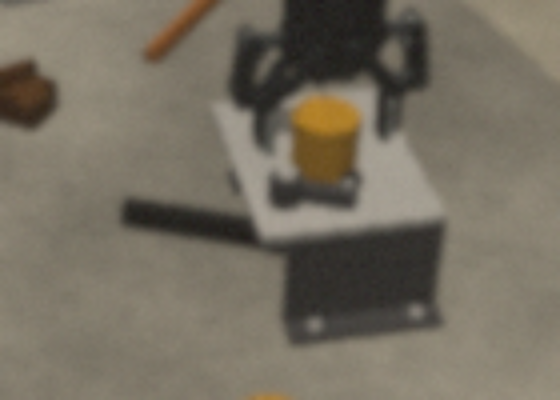

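The tin stands released at the spot. I lift clear, turn the jaw axis to lie along the bar, and move to the bar's +y side.

Emit:
arm_command:
  plan:
    - [[-0.015, 0, 0, 0, 0, 0, 0.0854], [-0.03, 0, 0, 0, 0, 0, 0.0854], [-0.03, 0, 0, 0, 0, 0, 0.0854], [-0.03, 0, 0, 0, 0, 0, 0.0854], [-0.01, 0, 0, 0, 0, 0, 0.05], [0, 0, 0, 7, 0, 0, 0], [0, 0, 0, 7, 0, 0, 0], [0, 0, 0, 7, 0, 0, 0], [0, 0, 0, 7, 0, 0, 0], [0, 0, 0, 0, 0, 0, 0]]
  squeeze: 40

```text
t: 12.4
tool_pos: [0.6135, -0.0035, 0.2111]
tool_rot: [1.69, 0.809, -1.696]
contact_force: [-0.1, -0.1, -0.4]
opening: 0.0122
```

```bash
python3 -c "
from h import *
togo(.498,.0535,.15,np.radians(-38))
"
```

```text
t 12.4 pos [ 0.6135 -0.0035  0.2111] F [-0.0893 -0.1472 -0.3725] open 0.0122 q [-0.1275  0.0417  1.6582  0.0013  1.4466  0.5553]
jawdeg -39.131310286426654 shift [ 0.0618 -0.1252  0.0286] turn -1.1313102864266535 xaxis [-0.0047  0.0019 -1.    ]
```

Emit:
arm_command:
  plan:
    - [[0.01, -0.025, 0.005, 0, 0, 0, 0], [0.01, -0.03, 0.007, 0, 0, 0, 0], [0.01, -0.03, 0.007, 0, 0, 0, 0], [0.01, -0.03, 0.007, 0, 0, 0, 0], [0.01, -0.01, 0.003, 0, 0, 0, 0], [0, 0, 0, 0, 0, 0, 0]]

```text
t: 12.9
tool_pos: [0.4924, 0.0535, 0.1544]
tool_rot: [1.675, 0.823, -1.688]
contact_force: [0.3, 0.0, 0.4]
opening: -0.0002
```

```bash
python3 -c "
from h import *
togo(.498,.0535,.05,np.radians(-38))
for c in('top','side'):
    get_image(c)
    for n in('tin_center','nose','knob_grip','knob_axis'): print(n,[(round(d['conf'],2),w(c,d['at'])) for d in mark_of(c,n) if w(c,d['at'])[0]>.45 and d['conf']>.4])
"
```

```text
t 12.9 pos [0.4924 0.0535 0.1544] F [0.3056 0.0271 0.4178] open -0.0002 q [-0.043  -0.198   1.9814  0.0015  1.3669  0.6223]
jawdeg -38.141850102440536 shift [ 0.1043  0.0052 -0.0039] turn -0.14185010244053015 xaxis [-0.0087  0.0019 -1.    ]
tin_center [(0.9, array([ 0.4794, -0.2001,  0.0258])), (0.66, array([ 0.6149, -0.0084,  0.1152])), (0.43, array([0.4621, 0.28  , 0.0005]))]
nose [(0.46, array([ 0.5989, -0.0663,  0.1029]))]
knob_grip [(0.52, array([0.4792, 0.0299, 0.0606]))]
knob_axis [(0.84, array([ 0.5667, -0.0392,  0.0646]))]
tin_center [(0.93, array([ 0.4823, -0.202 ,  0.0245])), (0.89, array([ 0.6156, -0.0049,  0.1117]))]
nose [(0.46, array([ 0.5995, -0.0644,  0.1058]))]
knob_grip [(0.87, array([0.4731, 0.0252, 0.0577]))]
knob_axis [(0.96, array([ 0.5646, -0.038 ,  0.0586]))]
```

Emit:
arm_command:
  plan:
    - [[0.02, 0.003, -0.004, 0, 0, 0, 0], [0.025, 0.002, 0, 0, 0, 0, 0], [0.025, 0, 0, 0, 0, 0, 0], [0.02, 0, 0, 0, 0, 0, 0], [0.01, 0, 0, 0, 0, 0, 0], [0, 0, 0, 0, 0, 0, 0], [0, 0, 0, 0, 0, 0, 0]]

```text
t: 13.98
tool_pos: [0.5084, 0.0514, 0.0588]
tool_rot: [1.689, 0.812, -1.678]
contact_force: [0.1, -0.2, -0.1]
opening: -0.0002
```

```bash
cat >> h.py <<'E'
A=np.array([.566,-.0397])
def knob():
    o=ctrl.get_obs();Q=R.from_rotvec(o["tool_rot"]).as_matrix();p=o["tool_pos"]
    d=p[:2]-A;r=np.linalg.norm(d);u=d/r;tan=np.array([-u[1],u[0]])
    pushdir=Q[:2,2];off=.018 # tool centre behind bar centre line
    b=np.arctan2(d[1],d[0])+np.arcsin(off/r)
    th=(b-np.radians(-9.9)-np.pi+np.pi)%(2*np.pi)-np.pi
    jaw=np.degrees(np.arctan2(Q[1,1],Q[0,1]))
    print("t %.2f z %.4f r %.4f bar<=>%.1fdeg theta %.3f jaw %.1f jawwant %.1f F.push %.2f F.bar %.2f Fz %.2f"%(o["t"],p[2],r,np.degrees(b),th,jaw,np.degrees(b)-180,-o["contact_force"][:2]@pushdir,o["contact_force"][:2]@Q[:2,1],o["contact_force"][2]),"xax",Q[:,0],"open",round(o["opening"],4))
E
python3 -c "
from h import *
togo(.498,.0535,.05,np.radians(-38)); knob()
"
```

```text
t 13.9833 pos [0.5084 0.0514 0.0588] F [ 0.0953 -0.1985 -0.1112] open -0.0002 q [-0.0457 -0.0485  2.0193  0.0014  1.1648  0.6244]
jawdeg -38.42586033529961 shift [ 0.0087 -0.0095  0.0048] turn -0.4258603352996113 xaxis [ 0.0061  0.001  -1.    ]
t 13.98 z 0.0588 r 0.1078 bar<=>131.9deg theta -0.666 jaw -38.4 jawwant -48.1 F.push -0.10 F.bar 0.20 Fz -0.11 xax [ 0.0061  0.001  -1.    ] open -0.0002
```

Emit:
arm_command:
  plan:
    - [[0.007, -0.008, 0.004, 0, 0, 0, 0], [0, 0, 0, 0, 0, 0, 0], [0, 0, 0.006, 0, 0, 0, 0], [0, 0, 0.004, 0, 0, 0, 0], [0, 0, 0.003, 0, 0, 0, 0]]

```text
t: 14.4
tool_pos: [0.4933, 0.0427, 0.0557]
tool_rot: [1.693, 0.809, -1.67]
contact_force: [0.4, -0.3, -0.5]
opening: -0.0003
```

```bash
python3 -c "
from h import *
knob()
"
```

```text
t 14.40 z 0.0557 r 0.1099 bar<=>140.9deg theta -0.510 jaw -38.4 jawwant -39.1 F.push -0.03 F.bar 0.50 Fz -0.53 xax [ 0.0136  0.0005 -0.9999] open -0.0003
```

Emit:
arm_command:
  plan:
    - [[0.002, -0.0005, 0.003, -1.5, -0.5, -0.6, 0], [0.001, 0, 0.003, -1.5, 0, 0, 0], [0, 0, 0.003, -1.5, 0, 0, 0], [0, 0, 0.003, -1.5, 0, 0, 0]]

```text
t: 14.73
tool_pos: [0.4873, 0.035, 0.0555]
tool_rot: [1.621, 0.892, -1.602]
contact_force: [1.7, 3.7, -2.7]
opening: 0.0002
```

```bash
python3 -c "
from h import *
knob()
"
```

```text
t 14.73 z 0.0555 r 0.1085 bar<=>146.0deg theta -0.420 jaw -32.3 jawwant -34.0 F.push 4.04 F.bar -0.52 Fz -2.68 xax [ 0.0074  0.0082 -0.9999] open 0.0002
```

Emit:
arm_command:
  plan:
    - [[0, -0.001, 0.005, -2.3, 0, 0, 0], [0, -0.001, 0.005, -2.3, 0, 0, 0], [0, -0.0005, 0.005, -2.3, 0, 0, 0], [0, -0.0005, 0.005, -2.3, 0, 0, 0], [0, -0.0005, 0.004, -2, 0, 0, 0]]

```text
t: 15.15
tool_pos: [0.4745, 0.0185, 0.0566]
tool_rot: [1.495, 1.023, -1.448]
contact_force: [2.2, 4.2, -2.7]
opening: 0.0002
```

```bash
python3 -c "
from h import *
knob()
"
```

```text
t 15.15 z 0.0566 r 0.1084 bar<=>157.1deg theta -0.227 jaw -20.7 jawwant -22.9 F.push 4.73 F.bar 0.56 Fz -2.75 xax [ 0.0177  0.0203 -0.9996] open 0.0002
```

Emit:
arm_command:
  plan:
    - [[0.001, -0.001, 0.004, -1.8, -0.5, -0.2, 0], [0.001, -0.001, 0.004, -1.8, -0.5, -0.2, 0], [0.001, -0.001, 0.004, -1.8, -0.3, 0, 0], [0, -0.001, 0.004, -1.8, -0.3, 0, 0]]

```text
t: 15.48
tool_pos: [0.4681, 0.007, 0.0568]
tool_rot: [1.389, 1.087, -1.366]
contact_force: [2.9, 4.7, -3.3]
opening: 0.0001
```

```bash
python3 -c "
from h import *
knob();save('side','s5');print([(d['conf'],w('side',d['at'])) for n in ('tin_center','nose') for d in mark_of('side',n) if w('side',d['at'])[2]>.09]);knob()
"
```

```text
t 15.48 z 0.0568 r 0.1085 bar<=>164.1deg theta -0.105 jaw -13.3 jawwant -15.9 F.push 5.23 F.bar 1.76 Fz -3.29 xax [ 0.012   0.0056 -0.9999] open 0.0001
[(0.63, array([0.6134, 0.0066, 0.114 ]))]
t 15.63 z 0.0568 r 0.1084 bar<=>164.4deg theta -0.100 jaw -13.5 jawwant -15.6 F.push 2.73 F.bar 0.52 Fz 0.27 xax [ 0.0111  0.004  -0.9999] open 0.0003
```

Emit:
arm_command:
  plan:
    - [[0, -0.0005, 0.003, -1.5, 0, 0, 0], [0, -0.0005, 0.003, -1.5, 0, 0, 0], [0, -0.0005, 0.003, -1.5, 0, 0, 0]]

```text
t: 15.88
tool_pos: [0.465, 0.0, 0.057]
tool_rot: [1.338, 1.129, -1.309]
contact_force: [2.4, 4.9, -1.0]
opening: 0.0001
```

```bash
python3 -c "
from h import *
knob()
"
```

```text
t 15.88 z 0.0570 r 0.1085 bar<=>168.1deg theta -0.035 jaw -9.0 jawwant -11.9 F.push 5.24 F.bar 1.63 Fz -1.03 xax [ 0.0135  0.0097 -0.9999] open 0.0001
```

Emit:
arm_command:
  plan:
    - [[0, -0.0005, 0.003, -1.2, 0, 0, 0], [0, -0.0005, 0.003, -1.2, 0, 0, 0], [0, -0.0005, 0.003, -1.2, 0, 0, 0]]

```text
t: 16.13
tool_pos: [0.4627, -0.0069, 0.057]
tool_rot: [1.297, 1.164, -1.259]
contact_force: [1.8, 4.7, -0.5]
opening: -0.0001
```

```bash
python3 -c "
from h import *
knob()
"
```

```text
t 16.13 z 0.0570 r 0.1084 bar<=>171.9deg theta 0.032 jaw -5.4 jawwant -8.1 F.push 4.86 F.bar 1.34 Fz -0.53 xax [ 0.0158  0.0154 -0.9998] open -0.0001
```

Emit:
arm_command:
  plan:
    - [[0, -0.0005, 0.003, -1.2, -0.2, 0, 0], [0, -0.0005, 0.003, -1.2, -0.2, 0, 0], [0, -0.0005, 0.003, -1.2, 0, 0, 0]]

```text
t: 16.38
tool_pos: [0.4607, -0.0147, 0.057]
tool_rot: [1.247, 1.192, -1.213]
contact_force: [0.9, 5.0, -1.6]
opening: 0.0002
```

```bash
python3 -c "
from h import *
knob()
get_image('side');print([(round(d['conf'],2),w('side',d['at'])) for d in mark_of('side','tin_center') if w('side',d['at'])[2]>.09])
"
```

```text
t 16.38 z 0.0570 r 0.1083 bar<=>176.2deg theta 0.107 jaw -1.7 jawwant -3.8 F.push 5.07 F.bar 0.77 Fz -1.56 xax [ 0.0166  0.0115 -0.9998] open 0.0002
[(0.85, array([0.6111, 0.0156, 0.1121]))]
```

Emit:
arm_command:
  plan:
    - [[0, -0.0003, 0.003, -1.3, -0.2, 0, 0], [0, -0.0003, 0.003, -1.3, 0, 0, 0]]

```text
t: 16.65
tool_pos: [0.4597, -0.0206, 0.0569]
tool_rot: [1.211, 1.211, -1.182]
contact_force: [0.0, 4.9, -0.3]
opening: 0.0005
```

```bash
python3 -c "
from h import *
knob()
"
```

```text
t 16.65 z 0.0569 r 0.1081 bar<=>179.4deg theta 0.162 jaw 0.9 jawwant -0.6 F.push 4.88 F.bar 0.09 Fz -0.26 xax [ 0.0156  0.0084 -0.9998] open 0.0005
```

Emit:
arm_command:
  plan:
    - [[0, -0.0003, 0.003, -1.5, -0.2, 0, 0], [0, -0.0003, 0.003, -1.5, 0, 0, 0]]

```text
t: 16.82
tool_pos: [0.4588, -0.0255, 0.0569]
tool_rot: [1.171, 1.235, -1.144]
contact_force: [0.1, 6.1, 0.3]
opening: -0.0
```

```bash
python3 -c "
from h import *
knob()
"
```

```text
t 16.82 z 0.0569 r 0.1081 bar<=>182.0deg theta 0.208 jaw 3.9 jawwant 2.0 F.push 6.12 F.bar 0.53 Fz 0.34 xax [ 0.0145  0.0079 -0.9999] open -0.0
```

Emit:
arm_command:
  plan:
    - [[0, -0.0002, 0.0025, -1.2, 0, 0, 0]]

```text
t: 16.9
tool_pos: [0.4585, -0.0271, 0.0569]
tool_rot: [1.156, 1.247, -1.128]
contact_force: [0.1, 7.3, 0.5]
opening: -0.0001
```

```bash
python3 -c "
from h import *
knob()
"
```

```text
t 16.90 z 0.0569 r 0.1082 bar<=>182.9deg theta 0.223 jaw 5.2 jawwant 2.9 F.push 7.25 F.bar 0.77 Fz 0.48 xax [ 0.0138  0.0102 -0.9999] open -0.0001
```

Emit:
arm_command:
  plan:
    - [[0, -0.0002, 0.0025, -1.2, 0, 0, 0]]

```text
t: 16.98
tool_pos: [0.4583, -0.0285, 0.0569]
tool_rot: [1.142, 1.259, -1.111]
contact_force: [-0.5, 8.6, 1.6]
opening: 0.0005
```

```bash
python3 -c "
from h import *
knob()
"
```

```text
t 16.98 z 0.0569 r 0.1083 bar<=>183.7deg theta 0.237 jaw 6.4 jawwant 3.7 F.push 8.59 F.bar 0.44 Fz 1.59 xax [ 0.013   0.0132 -0.9998] open 0.0005
```

The push force is 8.6 N against about 4.7 N for free turning plus sliding, so the clamp is snug. I back off and lift clear.

Emit:
arm_command:
  plan:
    - [[0, 0, -0.006, 0, 0, 0, 0], [0, 0, -0.012, 0, 0, 0, 0], [0, 0, -0.015, 0, 0, 0, 0], [-0.02, 0, 0, 0, 0, 0, 0], [-0.035, 0, 0, 0, 0, 0, 0], [-0.035, 0, 0, 0, 0, 0, 0], [-0.035, -0.02, 0, 0, 0, 0, 0], [-0.02, -0.02, 0, 0, 0, 0, 0], [0, 0, 0, 0, 0, 0, 0], [0, 0, 0, 0, 0, 0, 0]]

```text
t: 17.82
tool_pos: [0.409, -0.0039, 0.2091]
tool_rot: [1.13, 1.247, -1.133]
contact_force: [-0.6, 0.0, -0.4]
opening: 0.0002
```

```bash
python3 -c "
from h import *
togo(.6,0,.2,0)
i=save('top','t9')[80:240,180:340,::-1];j=save('side','s9')[150:250,200:340,::-1]
cv2.imwrite('pics/c9.png',np.hstack([cv2.resize(i,(400,400)),cv2.resize(j,(400,400))]))
for c in('top','side'):
    for n in('tin_center','knob_grip','nose','mallet','sphalerite','magnetite'): print(c,n,[(round(d['conf'],2),w(c,d['at'])) for d in mark_of(c,n)[:5] if n!='tin_center' or w(c,d['at'])[2]>.08])
"
```

```text
t 17.8167 pos [ 0.409  -0.0039  0.2091] F [-0.6438  0.006  -0.4374] open 0.0002 q [-0.1876 -0.4996  2.1165 -0.0064  1.5177 -0.2907]
jawdeg 5.927482406110651 shift [0.0102 0.1904 0.0158] turn 5.927482406110657 xaxis [ 0.0057 -0.0076 -1.    ]
top tin_center [(0.9, array([0.6111, 0.0181, 0.1122]))]
top knob_grip [(0.75, array([ 0.4557, -0.0455,  0.0604]))]
top nose [(0.42, array([ 0.612 , -0.0412,  0.1085]))]
top mallet [(0.58, array([ 0.6783,  0.3846, -0.0037]))]
top sphalerite [(0.61, array([ 0.6159, -0.0041,  0.0845])), (0.59, array([ 0.4602,  0.2817, -0.0014]))]
top magnetite [(0.56, array([ 0.6771, -0.3382,  0.0021]))]
side tin_center [(0.83, array([0.6104, 0.0162, 0.1131]))]
side knob_grip [(0.71, array([ 0.455 , -0.0431,  0.0586]))]
side nose [(0.35, array([ 0.4529, -0.0483,  0.0555]))]
side mallet [(0.84, array([ 0.6799,  0.3833, -0.0055])), (0.57, array([ 0.4581,  0.2808, -0.0012])), (0.39, array([0.6112, 0.018 , 0.1123]))]
side sphalerite [(0.72, array([ 0.4602,  0.284 , -0.0005]))]
side magnetite [(0.78, array([ 0.6765, -0.3329, -0.0045]))]
```

View pics/c9.png

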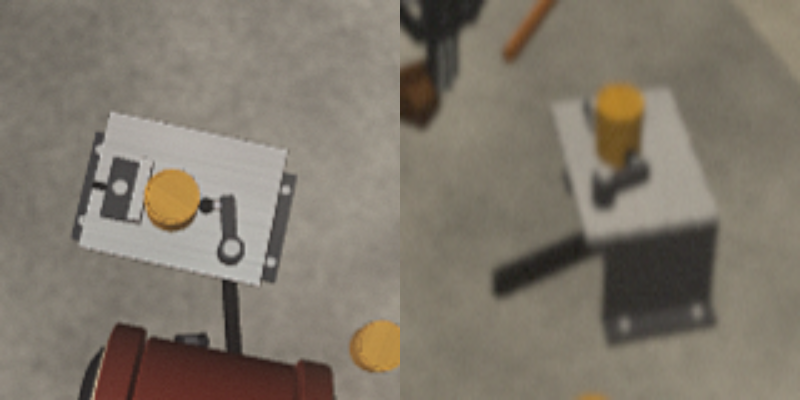

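The crops show the tin upright against the rest at about (145,200), with the nose touching it at about (205,205), and the gripper well clear. I hand in the job.

```bash
python3 -c "
from station import *
print(finish_job(), ctrl.get_obs()['t'])"
```

```text
the job is handed in; nothing more can be done
the job is handed in; nothing more can be done
```

I stood the tin farthest from the robot's base upright on the stand. I then pushed the bar knob by feel until the clamp was snug against the tin, let go, and handed in at about 18 s of the 53 s allowed.

**Clamping:** pushing the bar took 4 to 5 N while it turned freely and slid the tin. It rose to 8.6 N over about the last 6 to 8 mm of travel, at a knob angle of about 0.24 rad. That rise of 3.5 to 4.5 N is just past snug, roughly 12 to 15 N on the tin by estimate. The nose force itself could not be measured.

**Last checks:**
- **Tin:** both cameras put the tin's centre 112 to 113 mm above the ledge and about 10 mm from the stand's origin towards the rest. The pictures show it upright against the rest, with the nose touching it.
- **Gripper:** it was clear of everything, and the remaining force reading was only noise.
- **Other things:** the mallet and both ore lumps were where they started, within the 4 mm detection accuracy.

**Odd readings:** the networks gave a few false or doubtful finds, such as sphalerite on the plate and the nose at the bar's end. I discarded them after comparing them with the picture. No check failed.

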